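# Tip the blanks onto the checking tray and hold it at full cam lift

### The job

Take the tipping pan by its bar and tip it over its lip so that all four brass blanks drop into the lift tray, then bring the pan back down upright onto its rest post. Then swing the sprung cam lever up to where the cam lifts the tray highest (lever straight up, not past it) and finish there, still holding the lever by its handle so the blanks can be looked over. Leave the other things on the bench where they are.

Things in the scene. Friction and masses are not known exactly. Their poses are not given: they have to be found in the camera images.
- station: Fixed grey base plate, 112 x 214 x 8 mm. Origin on the bench under the middle of the lift tray; y along the plate to the tipping pan, -x the front, with the lever. The plate spans y -62 to +152 mm. Two rods behind the tray are 128 mm high. Behind the work slim white tools hang down to 0.18 m above the bench from x 0.57 m on, and a lamp hood 0.64 m up from x 0.56 m on (robot base frame): stay short of both.
- lift_tray: Open aluminium tray, 76 x 92 mm (x, y), 29 mm high, 3 mm walls and floor, guided straight up and down over the station's origin. Origin at the centre of its underside, axes as the station's. Underside 65.7 mm above the bench when low, 13.3 mm higher at full lift.
- cam_lever (a joint): Angle of the cam lever (rad) about a level shaft along the station's x axis, 45 mm above the station's origin. 0 (start, against a stop): the lever lies over to the station's -y side, 0.17 rad above level. It grows as the lever swings up; 1.40: straight up, cam nose under the tray, highest lift; past that (to the stop at 2.1) the tray sinks again. A spring of about 0.08 N m (at 0) to 0.22 N m (at 1.40) turns it back to 0 whenever it is let go.
- lever_handle (a point): Black round handle of the cam lever, 12 mm diameter, 40 mm long, parallel to the shaft (station x), with an 18 mm collar at its front end. Point at its middle, 100 mm from the shaft's axis, 83 mm in front (-x) of the station's origin. It turns with the lever; the steel lever rod is on the handle's rear end (24 mm behind its middle).
- tipping_pan (a joint): Tilt of the tipping pan (rad): 0 upright on its rest post, growing as its far end is lifted over towards the tray, up to 2.0. The pivot is a level axis along the station's x, at station y +52 mm, z 115 mm, at the pan's lip beside the tray. The empty pan falls back to 0 by its own weight (about 1 N at the bar) from below about 1.7. The blanks slide out along the 45 degree chute by a tilt of about 1.5 to 1.7.
- pan_bar (a point): Black round cross bar of the pan, 10 mm diameter, 66 mm long, along the station's x. Point at its middle, 98 mm outwards (+y) from the pivot and 28 mm above it with the pan upright, so it travels a 102 mm arc about the pivot. It stands 28 mm above the pan's rim and 18 mm outside its end wall. The pan is a steel sheet scoop, 68 mm wide, 36 mm deep, with the chute and spout towards the tray.
- blank_0: One of four alike turned brass blanks with a flange, 15 mm diameter, 14 mm high, 18 g; origin at the centre of the flange's end face. Starts in the pan.
- blank_1: One of four alike turned brass blanks with a flange, 15 mm diameter, 14 mm high, 18 g; origin at the centre of the flange's end face. Starts in the pan.
- blank_2: One of four alike turned brass blanks with a flange, 15 mm diameter, 14 mm high, 18 g; origin at the centre of the flange's end face. Starts in the pan.
- blank_3: One of four alike turned brass blanks with a flange, 15 mm diameter, 14 mm high, 18 g; origin at the centre of the flange's end face. Starts in the pan.
- loupe: Bystander: black eyepiece loupe, 30 mm across, 31 mm high; origin under its centre.
- case_holder: Bystander: small wooden holder with two metal jaws, 30 x 58 x 20 mm; origin under its centre.
- small_box: Bystander: round brass box, 45 mm across, 23 mm high; origin under its centre.
- tray: Bystander: long grey tool tray, 40 x 150 x 12 mm; origin under its centre.
- jar: Bystander: clear jar, 37 mm across, 45 mm high; origin under its centre.

How it is judged:
By the outcome, as a careful person would: the job done as asked, in the order asked, and still so for the second after the job is handed in, while the arm keeps its last pose, push and grip.
It also fails if it takes over 54 s, if anything falls off the work surface, if the arm or the gripper's body presses on something with over 40 N, if the wrist force passes 120 N, or if a joint passes its speed limit or range.

### The arm

A 6-joint arm with a two-finger parallel gripper is mounted at the origin on a cart in front of the work surface, level with it; the furniture and walls round the work are solid. World frame = base frame: x ahead of the robot, y to its left, z up, the work surface at z = 0. Lengths are in m, angles in rad, forces in N, time in s.
With the tool pointing down it reaches from about 0.275 to 0.725 m from the base axis. Payload 5.6 kg.
Tool frame: the origin (TCP) lies midway between the tips of the shut fingers; the grasp point (between the pads) lies 19 mm behind it; z points along the fingers, y is the direction in which the jaws open and shut (so a half turn about z gives the same grasp; the last joint's range is limited). The gripper opens to 85 mm and grips with 20 to 120 N. Pads are 22 mm wide; open, the fingers measure 114 mm over their backs; the gripper's body (76 mm by 85 mm) begins 54 mm behind the grasp point. The pads swing forward as they close: fully open they stand 13 mm farther back than shut.
Start: joints at [-0.893, 0.255, 0.108, 0, -1.424, -0.285], TCP at [0.211, -0.508, 0.231] pointing down, gripper open.
Joint ranges: [-2.95, 2.95], [-1.21, 1.97], [-1.09, 1.5], [-2.87, 1.71], [-2.94, -0.07], [-3.05, 3.05]. Speed limits (rad/s): [2.57, 2.57, 3.14, 3.14, 3.14, 3.14].

### API

Orientations are given as a unit quaternion [w, x, y, z].
In Python, from station import bot gives the robot as it stands.
- The arm moves only by the tool jog_arm, never from a script. Its argument "targets" is a list that holds one entry, the list of rows, each a list of 7 numbers: the opening in per cent of the stroke, from 0 (shut) to 100 (fully open), then the shift along the tool's x, y, z in m, then the turn, a rotation vector about the tool's x, y, z in rad. A call has 1 to 10 rows; each row shifts and turns the pose as measured when the row begins, along the tool's axes as they then stand; what a row does not reach is not made up. A row lasts 1/8 s, in which the tool goes at most 62.5 mm and 10.7 degrees, less where a joint would pass 70% of its speed; a pose out of reach is approached as far as the arm can. A call with a gripper value outside its range is refused whole. The fingers move at their own pace and stop on an object; "newtons" is the grip in N (left out, the last holds). Time passes only in rows, so rows that do not move let the fingers close. It gives the time, the measured TCP pose, the force and the opening at its end, in the units of the state.
- bot.get_state(): the state, without advancing time (a new reading comes with each control period).
- bot.camera(name): name is "scene" or "side" or "wrist"; returns a dict with "pixels" (400x640x3 uint8, red, green, blue), "vfov" (degrees; the focal length in pixels is half the picture's height over the tangent of half this angle, whatever the lens; pixels are square), "cx", "cy" (the principal point, pixels), "dist_coeffs" ([k1, k2, p1, p2, k3] as OpenCV has them; the pictures are not rectified), "extrinsics" (4x4, takes a point from camera to world coordinates). Camera axes: x right, y down, z forward; pixel columns grow to the right and rows downward; lengths in m; the calibration is good to about 2 mm. A picture is of the moment at which its call begins. There is no depth.
- bot.close_job(): hands the job in, once; it reports no verdict.
The state is a dict: "clock": time; "joints": joint angles; "joint_vel": joint speeds; "joint_efforts": joint torques, N m; "tool_pos": TCP position; "tcp_rot": TCP orientation; "force": force on the tool from outside, world axes, zero at the start; "moment": the same for the moment, N m; "gripper_width": finger opening in m.
Only numpy, scipy, OpenCV 4.12 (cv2) and the standard library are available. Lean on these libraries where they do the work, as an engineer would, in place of code of your own. Each camera call takes 0.05 s, during which the arm holds its last target. There are 200 camera calls.

## Working session

There is one attempt and no reset: what is moved stays moved. The work goes in short steps, Python scripts to look and compute and a tool call to move; the robot and the scene stay as the last step left them, time stands still between calls to the robot, and variables do not carry over. Pictures are saved under pics/ and viewed, about 8 in all and at most 12, crops included, and the job is handed in when it is done.

Besides the shell and the picture viewer there is one more tool, called after "Emit:" in YAML: its name, and indented under it one key for each argument. jog_arm: Moves the arm, as the interface text tells. Its arguments: {"type":"object","properties":{"targets":{"type":"array","items":{"type":"array","items":{"type":"array","items":{"type":"number"}}}},"newtons":{"type":"number"}},"required":["targets"]}

```bash
mkdir -p pics; ls; cat > h.py <<'E'
from station import bot
import numpy as np, cv2
from scipy.spatial.transform import Rotation as R
def cam(n,save=None):
    c=bot.camera(n); p=np.array(c["pixels"]); h=p.shape[0]
    f=h/2/np.tan(np.radians(c["vfov"])/2)
    c["K"]=np.array([[f,0,c["cx"]],[0,f,c["cy"]],[0,0,1.]]); c["E"]=np.array(c["extrinsics"]); c["D"]=np.array(c["dist_coeffs"],float)
    if save: cv2.imwrite("pics/"+save,p[:,:,::-1])
    return c
def ray(c,uv):
    q=cv2.undistortPoints(np.array(uv,float).reshape(-1,1,2),c["K"],c["D"]).reshape(-1,2)
    d=np.c_[q,np.ones(len(q))]@c["E"][:3,:3].T
    return c["E"][:3,3],d
def onz(c,uv,z):
    o,d=ray(c,uv); return o+d*((z-o[2])/d[:,2])[:,None]
def proj(c,P):
    T=np.linalg.inv(c["E"]); return cv2.projectPoints(np.array(P,float).reshape(-1,3),cv2.Rodrigues(T[:3,:3])[0],T[:3,3],c["K"],c["D"])[0].reshape(-1,2)
def tri(cs,uvs):
    A=np.zeros((3,3));b=np.zeros(3)
    for c,uv in zip(cs,uvs):
        o,d=ray(c,[uv]);d=d[0]/np.linalg.norm(d[0]);M=np.eye(3)-np.outer(d,d);A+=M;b+=M@o
    return np.linalg.solve(A,b)
E
python3 - <<'E'
from h import *
for n in ("scene","side"):
    c=cam(n,n+"0.png"); print(n,c["E"].round(3).tolist(),c["vfov"])
s=bot.get_state();print(s["tool_pos"],s["tcp_rot"],s["gripper_width"],s["clock"])
E
```

```text
pics
scene [[0.595, -0.381, 0.708, -0.069], [-0.804, -0.27, 0.53, -0.624], [-0.011, -0.884, -0.467, 0.525], [0.0, 0.0, 0.0, 1.0]] 49.96012022833018
side [[-0.22, 0.583, -0.782, 1.435], [0.976, 0.135, -0.174, 0.052], [0.004, -0.801, -0.598, 0.781], [0.0, 0.0, 0.0, 1.0]] 44.72092853912066
[ 0.21040015 -0.50770184  0.23051012] [-1.96934565e-04 -1.95108354e-01  9.80781339e-01  8.10182393e-04] 0.08556002776485433 0.1
```

View pics/scene0.png

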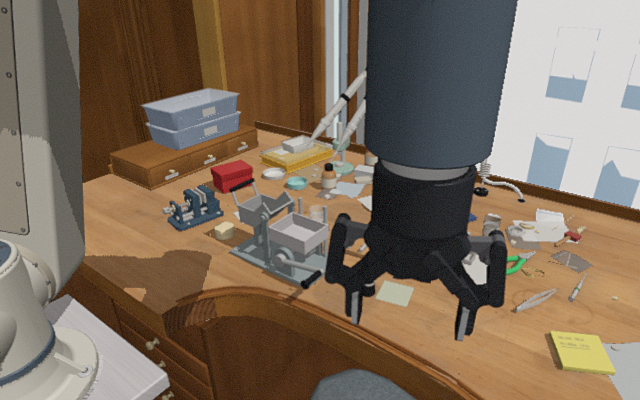

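View pics/side0.png

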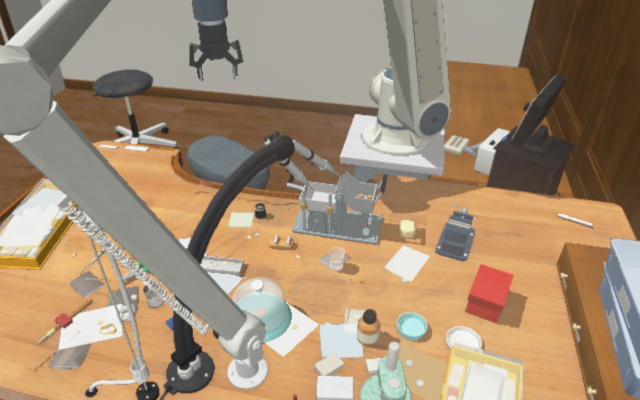

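The scene view shows the station at about (280, 240): the pan is at the rear left (262, 208), the tray at (300, 232) and the lever handle at (312, 278). The side view shows it at about (338, 212). I'll zoom in on both.

```bash
python3 - <<'E'
import cv2,numpy as np
a=cv2.imread("pics/scene0.png")[175:295,222:342]; b=cv2.imread("pics/side0.png")[165:245,280:400]
a=cv2.resize(a,(480,480),interpolation=cv2.INTER_CUBIC);
b=cv2.resize(b,(800,533),interpolation=cv2.INTER_CUBIC)
cv2.imwrite("pics/a.png",cv2.resize(a,(600,600),interpolation=cv2.INTER_CUBIC));cv2.imwrite("pics/b.png",b)
E
```

```text
(no output)
```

View pics/a.png

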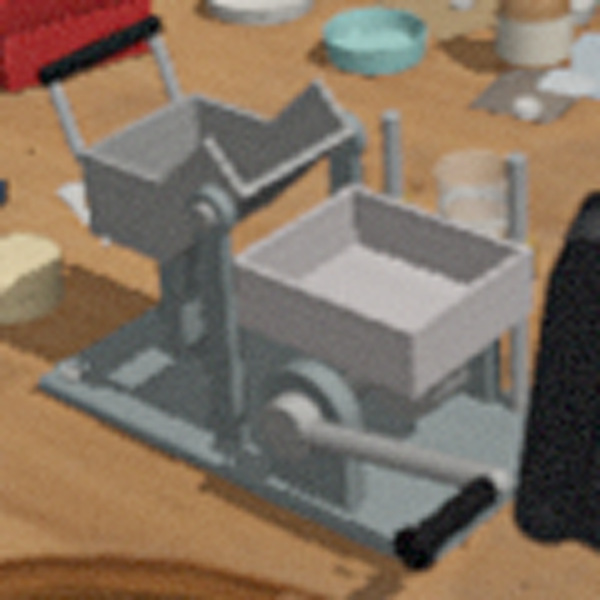

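View pics/b.png

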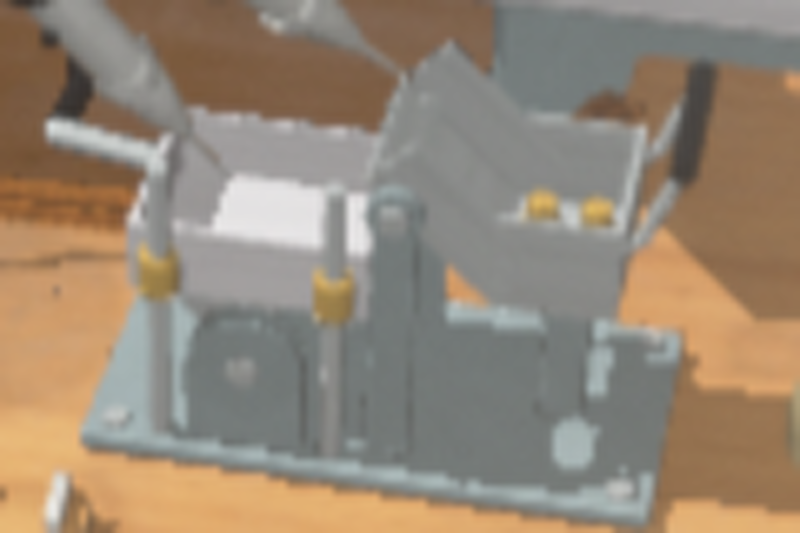

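The pan bar ends are at scene (231,190)/(253,180) and side (386,176)/(383,191). The handle collar is at scene (305,284), and two brass blanks are visible in the pan. I'll cast rays for these points.

```bash
python3 - <<'E'
from h import *
cs=cam("scene"); cd=cam("side")
S=lambda x,y:(222+x/5-.4,175+y/5-.4)
D=lambda x,y:(280+x/6.667-.43,165+y/6.667-.43)
bf=tri([cs,cd],[S(47,75),D(704,70)]); br=tri([cs,cd],[S(155,27),D(686,175)])
print("bar",bf,br,(bf+br)/2,np.linalg.norm(bf-br))
zb=.143
print("bar scene@z",onz(cs,[S(47,75),S(155,27)],zb),"side",onz(cd,[D(704,70),D(686,175)],zb))
print("plate scene +y front",onz(cs,[S(40,381)],.008))
print("plate side  rear-y, rear+y, front+y",onz(cd,[D(83,440),D(642,515),D(682,338)],.008))
print("handle scene front,rear",onz(cs,[S(413,545),S(488,490)],.045+.1*np.sin(.17)))
print("tray rim scene: left,back,right,front",onz(cs,[S(236,257),S(357,188),S(530,255),S(414,337)],.0947))
print("tray rim side: front-y,rear-y,rear+y",onz(cd,[D(190,108),D(132,222),D(370,255)],.0947))
E
```

```text
bar [0.45352774 0.00073401 0.14364486] [0.51674899 0.00162981 0.14129352] [0.48513836 0.00118191 0.14246919] 0.06327130134710479
bar scene@z [[ 0.45418576  0.00081773  0.143     ]
 [ 0.51390893 -0.0020774   0.143     ]] side [[0.45176498 0.00106798 0.143     ]
 [0.51850741 0.00215728 0.143     ]]
plate scene +y front [[ 0.42746314 -0.00199957  0.008     ]]
plate side  rear-y, rear+y, front+y [[ 5.45979741e-01 -2.07442621e-01  8.00000000e-03]
 [ 5.41416171e-01  4.27333819e-04  8.00000000e-03]
 [ 4.34427521e-01  2.61575576e-03  8.00000000e-03]]
handle scene front,rear [[ 0.38153366 -0.24629354  0.06191823]
 [ 0.42144642 -0.24853603  0.06191823]]
tray rim scene: left,back,right,front [[ 0.4496229  -0.10422879  0.0947    ]
 [ 0.52040988 -0.106969    0.0947    ]
 [ 0.51795475 -0.19741248  0.0947    ]
 [ 0.44520475 -0.1972395   0.0947    ]]
tray rim side: front-y,rear-y,rear+y [[ 0.44772273 -0.18962771  0.0947    ]
 [ 0.52366006 -0.19286325  0.0947    ]
 [ 0.52388173 -0.10560275  0.0947    ]]
```

The two views agree. The station yaw is about 0, the origin is at about (0.484, -0.150), the bar at (0.485, 0.000, 0.143) and the handle at (0.402, -0.248, 0.062). First I'll turn the jaws along world y and head for the bar.

Emit:
jog_arm:
  targets:
    - [[60,0,0,0,0,0,0.131],[60,0,0,0,0,0,0.131],[60,0,0,0,0,0,0.131],[60,-0.028,0.052,0,0,0,0],[60,-0.028,0.052,0,0,0,0],[60,-0.028,0.052,0,0,0,0],[60,-0.028,0.052,0,0,0,0],[60,-0.028,0.052,0,0,0,0],[60,-0.028,0.052,0,0,0,0],[60,-0.028,0.052,0,0,0,0]]
  newtons: 25

```text
clock: 1.45
tool_pos: [0.4152, -0.1382, 0.229]
tcp_rot: [-0.001, 0.011, 1.0, 0.002]
force: [0.6, -0.7, -0.9]
gripper_width: 0.051
```

Emit:
jog_arm:
  targets:
    - [[50,-0.023,0.046,0,0,0,-0.01],[50,-0.023,0.046,0,0,0,0],[50,-0.023,0.046,0,0,0,0],[50,0,0,0.015,0,0,0],[50,0,0,0,0,0,0]]

```text
clock: 2.08
tool_pos: [0.4881, 0.0074, 0.2131]
tcp_rot: [-0.002, 0.003, 1.0, 0.002]
force: [-0.6, -0.6, -0.9]
gripper_width: 0.0427
```

```bash
python3 - <<'E'
from h import *
s=bot.get_state();print(s["tool_pos"],s["tcp_rot"],s["joints"])
w=cam("wrist","w1.png"); print(proj(w,[[.485,.0005,.143]]), w["E"].round(3).tolist())
cam("scene","s1.png");
E
```

```text
[0.48808428 0.00737507 0.21309753] [-0.00181996  0.00261143  0.99999215  0.00235768] [ 0.3325182   0.14168545 -0.07870502 -0.00578779 -1.35229601 -1.90727747]
[[308.26451867 210.86103121]] [[0.006, 0.956, 0.293, 0.412], [1.0, -0.007, 0.003, 0.007], [0.005, 0.293, -0.956, 0.356], [0.0, 0.0, 0.0, 1.0]]
```

View pics/w1.png

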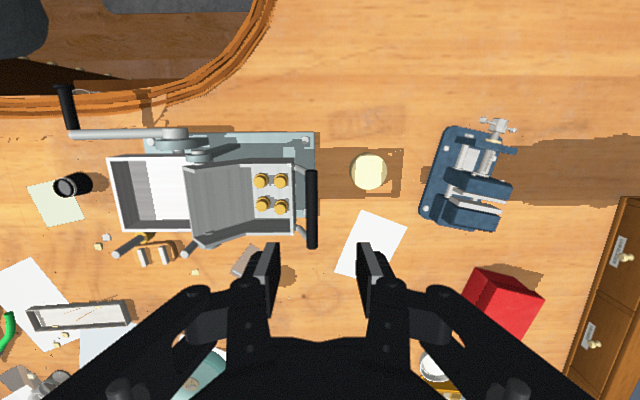

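The wrist view shows the bar from (312,172) to (312,247), with four blanks in the pan. The handle runs from about (64,88) to (73,130). I'll refine both positions from it.

```bash
python3 - <<'E'
from h import *
w=cam("wrist"); g=w["pixels"].astype(int).max(2)
def blob(x0,y0,x1,y1):
    m=(g[y0:y1,x0:x1]<60).astype(np.uint8); n,l,s,c=cv2.connectedComponentsWithStats(m); i=1+s[1:,4].argmax()
    x,y,ww,hh,a=s[i]; print(x+x0,y+y0,ww,hh,a,c[i]+[x0,y0]); 
    p=np.argwhere(l==i)[:,::-1]+[x0,y0]; k=p[:,1]; 
    return [p[k<k.min()+6].mean(0),p[k>k.max()-6].mean(0)], [x+x0+ww/2-.5,y+y0+hh/2-.5]
e,m=blob(298,160,326,252); print(e,onz(w,e+[m],.143))
e,m=blob(50,80,90,136); print(e,onz(w,e+[m],.062))
E
```

```text
306 168 12 79 858 [311.97552448 205.3974359 ]
[array([311.5       , 170.64705882]), array([312.5       , 243.25925926])] [[0.45317894 0.00297426 0.143     ]
 [0.51574251 0.0029848  0.143     ]
 [0.48321476 0.00257178 0.143     ]]
50 80 31 49 776 [ 66.50386598 100.03865979]
[array([61.60689655, 82.57241379]), array([ 73.95588235, 125.39705882])] [[ 0.37665548 -0.24752683  0.062     ]
 [ 0.41822134 -0.24549976  0.062     ]
 [ 0.39699209 -0.24941937  0.062     ]]
```

Emit:
jog_arm:
  targets:
    - [[45,0.004,-0.005,0.02,0,0,0],[45,0,0,0.025,0,0,0],[45,0,0,0.025,0,0,0],[45,0,0,0.015,0,0,0],[45,0,0,0.003,0,0,0],[45,0,0,0,0,0,0]]

```text
clock: 2.98
tool_pos: [0.4863, -0.0028, 0.1298]
tcp_rot: [0.005, 0.007, 1.0, 0.003]
force: [-0.8, -0.6, -0.2]
gripper_width: 0.0384
```

Emit:
jog_arm:
  targets:
    - [[45,0.002,0.005,0.006,0,0,0],[30,0,0,0,0,0,0],[0,0,0,0,0,0,0],[0,0,0,0,0,0,0],[0,0,0,0,0,0,0],[0,0,0,0,0,0,0],[0,0,0,0,0,0,0]]

```text
clock: 3.85
tool_pos: [0.4853, 0.0026, 0.1253]
tcp_rot: [0.006, 0.007, 1.0, 0.004]
force: [-0.1, -0.3, -0.3]
gripper_width: 0.0086
```

```bash
python3 - <<'E'
from h import *
s=bot.get_state();print(s["tool_pos"],s["tcp_rot"],R.from_quat(np.roll(s["tcp_rot"],-1)).as_matrix().round(3).tolist(),s["gripper_width"],s["force"])
w=cam("wrist","w2.png");cv2.imwrite("pics/w2c.png",w["pixels"][60:360,120:520,::-1])
E
```

```text
[0.48528521 0.00262448 0.12525354] [0.00639842 0.00695339 0.99994906 0.00354917] [[-1.0, 0.014, 0.013], [0.014, 1.0, 0.007], [-0.013, 0.007, -1.0]] 0.0086356716218874 [-0.12539252 -0.32599659 -0.26159054]
```

View pics/w2c.png

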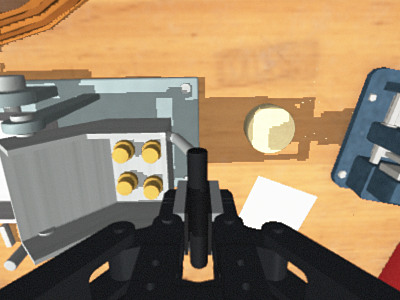

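The bar is held between the pads and the blanks are still in the pan. I'll tip along the 102 mm arc in small steps with the tool upright, letting the bar turn in the grip.

Emit:
jog_arm:
  targets:
    - [[0,0,-0.003,-0.01,0,0,0],[0,0,-0.0045,-0.009,0,0,0],[0,0,-0.0055,-0.0088,0,0,0],[0,0,-0.006,-0.0083,0,0,0],[0,0,-0.007,-0.0075,0,0,0],[0,0,-0.0075,-0.007,0,0,0]]
  newtons: 30

```text
clock: 4.65
tool_pos: [0.4853, -0.0313, 0.1793]
tcp_rot: [0.008, 0.007, 1.0, 0.006]
force: [2.8, 1.4, -4.3]
gripper_width: 0.0087
```

Emit:
jog_arm:
  targets:
    - [[0,0,-0.007,-0.0025,0,0,0],[0,0,-0.009,-0.005,0,0,0],[0,0,-0.009,-0.0043,0,0,0],[0,0,-0.0097,-0.0035,0,0,0],[0,0,-0.01,-0.002,0,0,0]]

```text
clock: 5.28
tool_pos: [0.4857, -0.077, 0.2015]
tcp_rot: [0.012, 0.006, 1.0, 0.008]
force: [1.0, 4.0, 6.1]
gripper_width: 0.0085
```

Emit:
jog_arm:
  targets:
    - [[0,0,-0.01,-0.0015,0,0,0],[0,0,-0.01,0,0,0,0],[0,0,-0.01,0.001,0,0,0],[0,0,-0.01,0.0018,0,0,0],[0,0,-0.0097,0.0028,0,0,0],[0,0,0,0,0,0,0]]

```text
clock: 6.02
tool_pos: [0.4856, -0.1327, 0.1968]
tcp_rot: [0.012, 0.007, 1.0, 0.006]
force: [2.3, 0.9, 2.5]
gripper_width: 0.0086
```

```bash
python3 - <<'E'
from h import *
s=bot.get_state();print(s["tool_pos"],s["force"])
p=s["tool_pos"]; print("r,tilt",np.hypot(p[1]+.0965,p[2]-.1014),np.arctan2(p[2]-.1014,p[1]+.0965)-.278)
a=cam("scene")["pixels"][150:300,200:360];b=cam("side")["pixels"][125:245,270:420]
a=cv2.resize(a,(427,400));b=cv2.resize(b,(373,298)); o=np.zeros((400,800,3),np.uint8);o[:,:427]=a;o[:298,427:]=b
cv2.imwrite("pics/t1.png",o[:,:,::-1])
E
```

```text
[ 0.48556983 -0.13270711  0.19681804] [2.32303401 0.92452235 2.54425034]
r,tilt 0.10205663688049907 1.6554694070680143
```

View pics/t1.png

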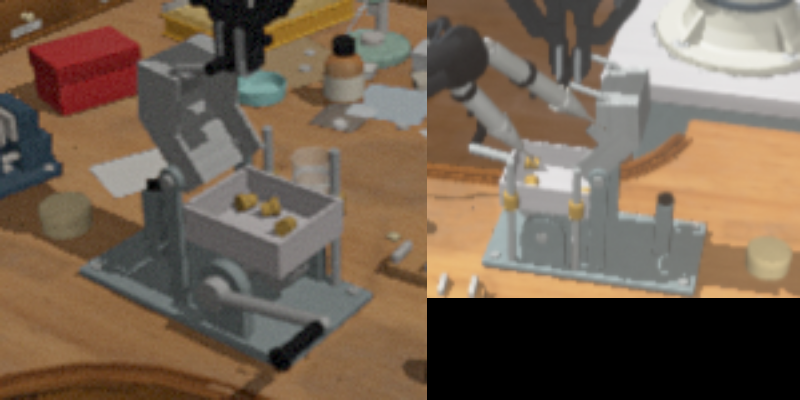

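The tilt is now 1.66. Three or four blanks are visible in the tray at about (245–285, 200–225) of this composite. I'll tip a bit further and wait, so that any straggler drops.

Emit:
jog_arm:
  targets:
    - [[0,0,-0.009,0.004,0,0,0],[0,0,-0.009,0.005,0,0,0],[0,0,0,0,0,0,0],[0,0,0,0,0,0,0],[0,0,0,0,0,0,0],[0,0,0,0,0,0,0]]

```text
clock: 6.88
tool_pos: [0.4855, -0.1508, 0.1869]
tcp_rot: [0.012, 0.006, 1.0, 0.007]
force: [2.8, 0.5, 1.8]
gripper_width: 0.0087
```

```bash
python3 - <<'E'
from h import *
s=bot.get_state();p=s["tool_pos"]; print(p,s["force"],"r,tilt",np.hypot(p[1]+.0965,p[2]-.1014),np.arctan2(p[2]-.1014,p[1]+.0965)-.278)
a=cam("scene")["pixels"][205:275,260:340];b=cam("side")["pixels"][165:215,290:350]
a=cv2.resize(a,(400,350),interpolation=2);b=cv2.resize(b,(400,333),interpolation=2); o=np.zeros((350,800,3),np.uint8);o[:,:400]=a;o[:333,400:]=b
cv2.imwrite("pics/t2.png",o[:,:,::-1])
E
```

```text
[ 0.48552688 -0.15077281  0.18692563] [2.84572355 0.51052589 1.82888679] r,tilt 0.10129250028070319 1.858254630876932
```

View pics/t2.png

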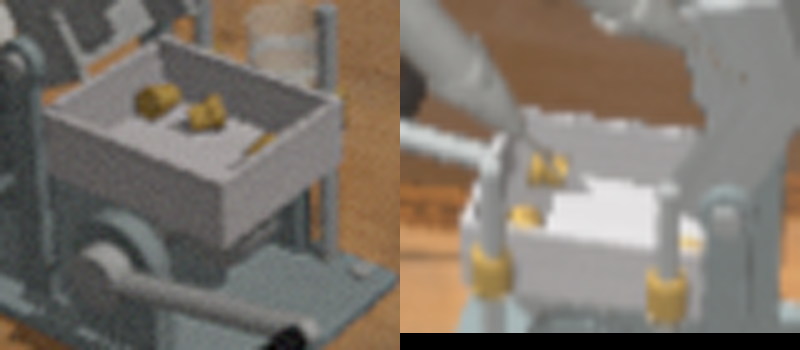

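About four blanks are in the tray: three or so clusters at left (158,98), (207,112) and (262,145), and side ones at (545,168)x2, (525,215) and (690,242). The tilt is 1.86. I'll bring the pan back along the arc.

Emit:
jog_arm:
  targets:
    - [[0,0,0.012,-0.0073,0,0,0],[0,0,0.0116,-0.0044,0,0,0],[0,0,0.0098,-0.0026,0,0,0],[0,0,0.01,-0.0016,0,0,0],[0,0,0.0102,-0.0006,0,0,0],[0,0,0.0102,0.0004,0,0,0],[0,0,0.01,0.0015,0,0,0],[0,0,0.0098,0.0024,0,0,0]]

```text
clock: 7.98
tool_pos: [0.4854, -0.0632, 0.2014]
tcp_rot: [0.011, 0.006, 1.0, 0.005]
force: [1.7, -1.8, -0.4]
gripper_width: 0.0085
```

Emit:
jog_arm:
  targets:
    - [[0,0,0.0085,0.006,0,0,0],[0,0,0.009,0.005,0,0,0],[0,0,0.0085,0.0055,0,0,0],[0,0,0.008,0.0064,0,0,0],[0,0,0.0073,0.007,0,0,0],[0,0,0.0066,0.0078,0,0,0]]

```text
clock: 8.72
tool_pos: [0.4853, -0.0102, 0.162]
tcp_rot: [0.01, 0.006, 1.0, 0.006]
force: [3.2, -3.7, -2.7]
gripper_width: 0.0087
```

Emit:
jog_arm:
  targets:
    - [[0,0,0.003,0.01,0,0,0],[0,0,0.004,0.0085,0,0,0],[0,0,0.0033,0.0085,0,0,0],[0,0,0.0015,0.005,0,0,0],[0,0,0.001,0.003,0,0,0],[0,0,0,0,0,0,0]]

```text
clock: 9.48
tool_pos: [0.4865, 0.0026, 0.1331]
tcp_rot: [0.013, 0.005, 1.0, 0.004]
force: [0.4, 0.8, -1.8]
gripper_width: 0.0084
```

Emit:
jog_arm:
  targets:
    - [[0,0,0.0005,0.004,0,0,0],[0,0,0,0.003,0,0,0],[0,0,0,0.001,0,0,0],[0,0,0,0,0,0,0]]

```text
clock: 9.98
tool_pos: [0.487, 0.0026, 0.1326]
tcp_rot: [0.016, 0.004, 1.0, 0.004]
force: [0.2, -1.1, -0.7]
gripper_width: 0.0087
```

The z stopped short at 0.1326, against 0.1253 at the grasp, and the force is small. Template matching the pan's outer end against the first pictures will show whether the pan is seated.

```bash
python3 - <<'E'
from h import *
for n,boxes in (("scene",{"pan":(236,203,256,228),"plate":(232,246,262,262)}),("side",{"pan":(360,192,380,214),"plate":(362,212,384,244)})):
    a=cv2.imread(f"pics/{n}0.png"); b=cam(n,n+"_r.png")["pixels"][:,:,::-1]
    for k,(x0,y0,x1,y1) in boxes.items():
        t=cv2.resize(a[y0:y1,x0:x1],None,fx=5,fy=5,interpolation=2); s=cv2.resize(b[y0-12:y1+12,x0-12:x1+12].copy(),None,fx=5,fy=5,interpolation=2)
        r=cv2.matchTemplate(s,t,cv2.TM_CCOEFF_NORMED); _,v,_,l=cv2.minMaxLoc(r); print(n,k,v,np.array(l)/5-12)
c=cam("scene");P=np.array([[.45,.0005,.143],[.45,.0000,.150]]);print(proj(c,P))
print(bot.get_state()["force"],bot.get_state()["tool_pos"])
o=np.hstack([cv2.resize(cv2.imread("pics/scene_r.png")[165:275,220:330],(400,400),interpolation=2),cv2.resize(cv2.imread("pics/side_r.png")[155:245,310:400],(400,400),interpolation=2)]);cv2.imwrite("pics/t3.png",o)
E
```

```text
scene pan 0.9928774833679199 [0. 0.]
scene plate 0.9909833073616028 [0. 0.]
side pan 0.7542980313301086 [-0.2  0.4]
side plate 0.9983745813369751 [0. 0.]
[[229.58778247 190.37010638]
 [229.37680782 187.34259541]]
[-1.09354026 -0.38649906  5.79447354] [0.48709163 0.00257887 0.1325028 ]
```

The pan is seated: scene shift 0.0 px with correlation 0.99, so the bar only slid within the pads. Releasing it and rising.

Emit:
jog_arm:
  targets:
    - [[45,0,0,0,0,0,0],[45,0,0,0,0,0,0],[45,0,0,0,0,0,0],[45,0,0,-0.02,0,0,0],[45,0,0,-0.04,0,0.03,0],[45,0,0,-0.05,0,0,0],[45,0.02,-0.055,0,0,0,0],[45,0.02,-0.055,0,0,0,0],[45,0.02,-0.055,0,0,0,0]]

```text
clock: 11.25
tool_pos: [0.4232, -0.1635, 0.2414]
tcp_rot: [-0.002, 0.001, 1.0, 0.004]
force: [1.8, -0.8, -0.6]
gripper_width: 0.0387
```

```bash
python3 - <<'E'
from h import *
s=bot.get_state();print(s["tool_pos"],s["tcp_rot"],s["clock"])
w=cam("wrist","w3.png")["pixels"]
hsv=cv2.cvtColor(w,cv2.COLOR_RGB2HSV)
n=cam("scene","scene_q.png")["pixels"];a=cv2.imread("pics/scene0.png")
t=a[203:228,236:256];r=cv2.matchTemplate(n[191:240,224:268,::-1].copy(),t,5);print(cv2.minMaxLoc(r))
E
```

```text
[ 0.42315733 -0.16354857  0.24140105] [-0.00242932  0.00104525  0.99998968  0.00369523] 11.25
(-0.11726048588752747, 0.9908814430236816, (15, 0), (12, 12))
```

View pics/w3.png

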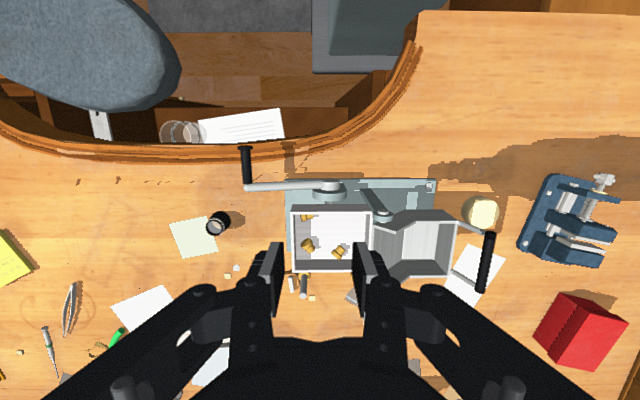

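The pan is empty and upright. There are blanks in the tray at (305,216), probably two, plus (308,247) and (338,252). The handle runs from (245,150) to (247,186). I'll measure the handle and count the blanks.

```bash
python3 - <<'E'
from h import *
w=cam("wrist"); p=w["pixels"]; g=p.astype(int).max(2)
m=(g[135:195,235:260]<60).astype(np.uint8);n,l,s,c=cv2.connectedComponentsWithStats(m);i=1+s[1:,4].argmax();x,y,a,b,_=s[i];print(s[i])
q=np.argwhere(l==i)[:,::-1]+[235,135]
e=[q[q[:,1]<q[:,1].min()+5].mean(0),q[q[:,1]>q[:,1].max()-5].mean(0)]; print(e,onz(w,e,.062))
e0=[(q[:,0].mean(),q[:,1].min()),(q[:,0].mean(),q[:,1].max()),]
print("ends",onz(w,e0,.062))
b=cv2.resize(p[195:285,280:470],(760,360),interpolation=2);cv2.imwrite("pics/t4.png",b[:,:,::-1])
E
```

```text
[  5  13  15  38 342]
[array([246.80327869, 149.78688525]), array([249.66666667, 182.84615385])] [[ 0.3801249  -0.24573504  0.062     ]
 [ 0.41916127 -0.24552315  0.062     ]]
ends [[ 0.37810947 -0.24397463  0.062     ]
 [ 0.42177622 -0.24750497  0.062     ]]
```

View pics/t4.png

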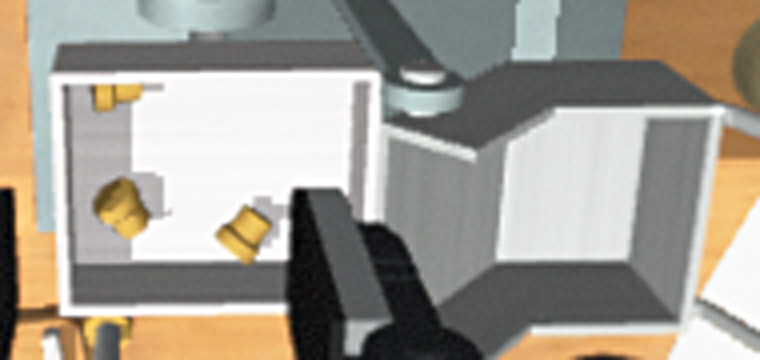

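Three blanks show clearly in the tray, and a finger hides its right part. I'll go over to the handle and count again by colour mask.

Emit:
jog_arm:
  targets:
    - [[45,0.007,-0.028,0,0,0,0],[45,0.007,-0.028,0,0,0,0],[45,0.007,-0.027,0,0,0,0],[45,0,0,0.04,0,0,0],[45,0,0,0,0,0,0]]

```text
clock: 12.02
tool_pos: [0.4026, -0.246, 0.1988]
tcp_rot: [-0.003, 0.002, 1.0, 0.005]
force: [0.2, -0.0, 0.8]
gripper_width: 0.038
```

```bash
python3 - <<'E'
from h import *
s=bot.get_state();print(s["tool_pos"],s["tcp_rot"],s["clock"])
ims={n:cam(n,n+"_4.png") for n in ("wrist","scene","side")}
for n,c in ims.items():
    h=cv2.cvtColor(c["pixels"],cv2.COLOR_RGB2HSV); m=cv2.inRange(h,(15,130,60),(32,255,255))
    k,l,st,ce=cv2.connectedComponentsWithStats(m)
    for i in range(1,k):
        P=onz(c,[ce[i]],.075)[0]
        if st[i,4]>=4 and .40<P[0]<.60 and -.23<P[1]<.05: print(n,ce[i].round(1),st[i,2:],P.round(4))
w=ims["wrist"];p=proj(w,[[.45,-.196,.09],[.52,-.1,.09],[.40,-.247,.062]]);print(p)
x0,y0=max(int(p[0,0])-60,0),max(int(p[:,1].min())-60,0)
a=cv2.resize(w["pixels"][y0:y0+160,x0:x0+213],(400,300),interpolation=2);b=cv2.resize(ims["side"]["pixels"][165:225,290:370],(400,300),interpolation=2)
cv2.imwrite("pics/t5.png",np.hstack([a,b])[:,:,::-1]); print(x0,y0)
E
```

```text
[ 0.40258293 -0.24598806  0.19883833] [-0.00299813  0.00188282  0.99998334  0.00455875] 12.025
wrist [553.2 216.7] [4 2 6] [0.426  0.0031 0.075 ]
wrist [334.4 244.5] [ 21  21 202] [ 0.4552 -0.2269  0.075 ]
wrist [381.4 250.1] [14  6 39] [ 0.4623 -0.1763  0.075 ]
wrist [571.  250.5] [3 2 4] [0.4657 0.0335 0.075 ]
wrist [341.7 254.1] [2 5 7] [ 0.4667 -0.2188  0.075 ]
wrist [338.  260.6] [11 14 61] [ 0.4744 -0.2227  0.075 ]
wrist [564.6 264.2] [ 8  6 20] [0.4826 0.0307 0.075 ]
wrist [571.8 266.8] [2 3 4] [0.4859 0.0399 0.075 ]
wrist [575.2 268.8] [4 3 6] [0.4886 0.0447 0.075 ]
wrist [436.9 280.5] [13 10 97] [ 0.5006 -0.1116  0.075 ]
wrist [414.7 285.4] [ 16  13 131] [ 0.5065 -0.1361  0.075 ]
wrist [461.4 287.7] [ 12  22 169] [ 0.5105 -0.0823  0.075 ]
wrist [546.7 333.1] [ 64  36 637] [0.5769 0.0338 0.075 ]
wrist [502.2 320.5] [ 5  4 13] [ 0.5565 -0.026   0.075 ]
wrist [504.6 329. ] [ 6  4 14] [ 0.5691 -0.0205  0.075 ]
wrist [407.9 338.9] [6 3 9] [ 0.5809 -0.1366  0.075 ]
wrist [456.8 342.5] [ 4  6 15] [ 0.5877 -0.076   0.075 ]
wrist [541.8 346. ] [5 4 9] [0.5964 0.0325 0.075 ]
wrist [41
[... 523 characters left out ...]
 [291.  224.6] [ 7  6 31] [ 0.5043 -0.114   0.075 ]
scene [240.6 232.9] [13 16 73] [ 0.4205 -0.0527  0.075 ]
scene [245.6 226.4] [4 4 5] [ 0.4443 -0.0426  0.075 ]
scene [301.  227.5] [ 7  6 29] [ 0.5072 -0.1381  0.075 ]
scene [344.  226.8] [3 3 6] [ 0.5602 -0.208   0.075 ]
scene [337.  231.5] [3 4 4] [ 0.537  -0.2068  0.075 ]
scene [250.8 234.4] [4 4 8] [ 0.4282 -0.0734  0.075 ]
scene [333.8 244. ] [ 16  20 123] [ 0.4959 -0.2278  0.075 ]
scene [345.3 235. ] [5 3 6] [ 0.5357 -0.2277  0.075 ]
side [303.4 206.3] [ 4  4 14] [ 0.5288 -0.182   0.075 ]
side [328.6 209.8] [3 4 8] [ 0.5285 -0.1198  0.075 ]
[[366.15476766 245.93001103]
 [450.97737197 303.56990012]
 [315.02693737 191.04473021]]
306 131
```

View pics/t5.png

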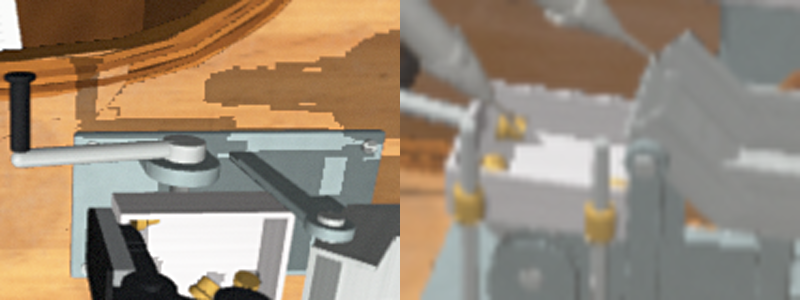

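All four blanks are in the tray: front -y, mid -y (seen earlier, now behind the finger), rear middle at y -0.136 and rear +y at y -0.112. Descending to the handle.

Emit:
jog_arm:
  targets:
    - [[45,0,0,0.04,0,0,0],[45,0,0,0.045,0,0,0],[45,0,0,0.035,0,0,0],[45,0,0,0.015,0,0,0],[45,0,0,0,0,0,0]]

```text
clock: 12.8
tool_pos: [0.4148, -0.2472, 0.0738]
tcp_rot: [0.01, -0.002, 1.0, -0.001]
force: [-0.7, 0.5, 1.0]
gripper_width: 0.0384
```

Emit:
jog_arm:
  targets:
    - [[45,0.014,0,0.01,0,0.02,0],[45,0,0,0.012,0,0,0],[45,0.001,0,0.008,0,0,0],[45,0,0,0,0,0,0]]

```text
clock: 13.3
tool_pos: [0.4014, -0.2478, 0.0446]
tcp_rot: [0.002, -0.002, 1.0, -0.002]
force: [-0.7, -0.9, 0.2]
gripper_width: 0.0387
```

Well placed. Closing on the handle.

Emit:
jog_arm:
  targets:
    - [[20,0,0,0.001,0,0,0],[0,0,0,0,0,0,0],[0,0,0,0,0,0,0],[0,0,0,0,0,0,0],[0,0,0,0,0,0,0],[0,0,0,0,0,0,0]]
  newtons: 45

```text
clock: 14.05
tool_pos: [0.4016, -0.2463, 0.0438]
tcp_rot: [0.002, -0.002, 1.0, -0.0]
force: [-0.1, 0.9, -0.3]
gripper_width: 0.0105
```

Emit:
jog_arm:
  targets:
    - [[0,0,0.002,-0.0098,0,0,0],[0,0,0.0032,-0.0095,0,0,0],[0,0,0.004,-0.009,0,0,0],[0,0,0.005,-0.0087,0,0,0],[0,0,0.0058,-0.008,0,0,0]]

```text
clock: 14.68
tool_pos: [0.4015, -0.2263, 0.0915]
tcp_rot: [0.002, -0.002, 1.0, -0.001]
force: [1.8, -3.9, -4.9]
gripper_width: 0.0099
```

Emit:
jog_arm:
  targets:
    - [[0,0,0.0068,-0.0055,0,0,0],[0,0,0.0073,-0.0065,0,0,0],[0,0,0.008,-0.006,0,0,0],[0,0,0.0084,-0.005,0,0,0],[0,0,0.009,-0.0044,0,0,0]]

```text
clock: 15.3
tool_pos: [0.4015, -0.188, 0.1241]
tcp_rot: [0.003, -0.003, 1.0, -0.006]
force: [2.2, -3.8, -3.6]
gripper_width: 0.0101
```

Emit:
jog_arm:
  targets:
    - [[0,0,0.009,-0.002,0,0,0],[0,0,0.009,-0.002,0,0,0],[0,0,0.008,-0.001,0,0,0],[0,0,0.006,0,0,0,0],[0,0,0.002,0,0,0,0]]

```text
clock: 15.92
tool_pos: [0.4015, -0.155, 0.1343]
tcp_rot: [0.005, -0.004, 1.0, -0.01]
force: [1.4, -3.8, -3.0]
gripper_width: 0.0102
```

The lever is nearly up. Two independent grips, on the bar at its rest and on the handle at its stop, put the shaft at y ≈ -0.1476. I'll creep to it.

Emit:
jog_arm:
  targets:
    - [[0,0,0.004,0,0,0,0],[0,0,0.002,0,0,0,0],[0,0,0,0,0,0,0]]

```text
clock: 16.3
tool_pos: [0.4015, -0.1489, 0.1348]
tcp_rot: [0.005, -0.004, 1.0, -0.011]
force: [1.0, -3.7, -1.1]
gripper_width: 0.0101
```

```bash
python3 - <<'E'
from h import *
s=bot.get_state();print(s["tool_pos"],s["tcp_rot"],s["force"],s["gripper_width"],s["clock"])
c=cam("scene","scene_f.png");d=cam("side","side_f.png")
a=cv2.resize(c["pixels"][185:285,235:335],(500,500),interpolation=2);b=cv2.resize(d["pixels"][165:245,290:350],(300,400),interpolation=2)
o=np.zeros((500,800,3),np.uint8);o[:,:500]=a;o[:400,500:]=b;cv2.imwrite("pics/f.png",o[:,:,::-1])
y0=-.1477
print("tray rim low/high scene",proj(c,[[.447,-.104,.0947],[.447,-.104,.108],[.447,-.196,.0947],[.447,-.196,.108]]))
# vertical shift of the tray in scene and side vs. the start pictures
for n,(x0,y0,x1,y1),im in (("scene",(268,222,304,258),c),("side",(306,192,327,204),d)):
    t=cv2.imread(f"pics/{n}0.png")[y0:y1,x0:x1];t=cv2.resize(t,None,fx=5,fy=5,interpolation=2)
    r=cv2.matchTemplate(cv2.resize(im["pixels"][y0-12:y1+12,x0-12:x1+12,::-1].copy(),None,fx=5,fy=5,interpolation=2),t,5);q=cv2.minMaxLoc(r);print(n,q[1],np.array(q[3])/5-12)
print("side exp",proj(d,[[.523,-.15,.09],[.523,-.15,.1033]]))
E
```

```text
[ 0.40145122 -0.14889042  0.13481606] [ 0.00487209 -0.00448483  0.99992057 -0.01072382] [ 0.95171219 -3.74268319 -1.11221044] 0.010064076300479022 16.3
tray rim low/high scene [[267.80276537 226.52217336]
 [267.3237622  220.64808287]
 [304.48135012 241.35702843]
 [304.26299394 235.23539172]]
scene 0.618224024772644 [12.  -0.8]
side 0.890120804309845 [ 0.8 -4.2]
side exp [[316.8476476  201.68109976]
 [316.87471024 197.17842854]]
```

View pics/f.png

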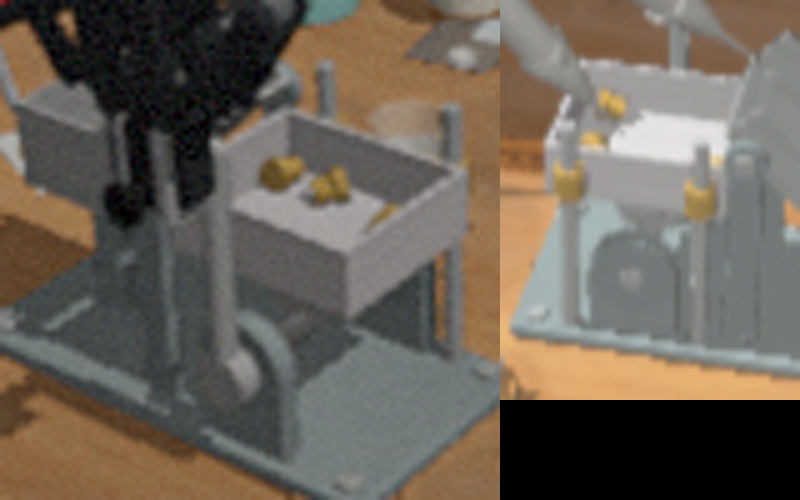

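The side view shows the tray up by about 4.2 px of the expected 4.5. The rod runs from about (226,330) to (219,160) of the crop, close to vertical. All blanks are still in the tray. I'll work out the rod angle by cutting rays with the lever's plane.

```bash
python3 - <<'E'
from h import *
c=cam("scene"); g=c["pixels"].astype(int)
# rod centre-line: bright run between the finger/dark and tray per row
pts=[]
for v in range(219,252):
    row=cv2.GaussianBlur(c["pixels"],(1,3),0)[v,274:287].astype(float).mean(1); w=np.clip(row-(row.min()+row.max())/2,0,None); pts.append((274+(w*np.arange(13)).sum()/w.sum(),v))
pts=np.array(pts); print(pts[::4].round(1).tolist())
def onx(uv,x):
    o,d=ray(c,uv); return o+d*((x-o[0])/d[:,0])[:,None]
for sub in (pts,pts[:16],pts[16:]):
    P=onx(sub,.426); k=np.polyfit(P[:,2],P[:,1],1); r=P[:,1]-np.polyval(k,P[:,2]); k=np.polyfit(P[abs(r)<.002,2],P[abs(r)<.002,1],1)
    print("lean to +y (rad)",np.arctan(k[0]),"y at z.045",np.polyval(k,.045),"z range",P[:,2].min(),P[:,2].max())
for xs in ((.426,-.1477,.06),(.426,-.1477,.14)): print(proj(c,[xs]))
E
```

```text
[[282.4, 219.0], [283.1, 223.0], [285.0, 227.0], [279.0, 231.0], [279.2, 235.0], [279.4, 239.0], [279.5, 243.0], [281.4, 247.0], [282.5, 251.0]]
lean to +y (rad) -0.18944200175682133 y at z.045 -0.1457977447928243 z range 0.07015821033893488 0.14129678274746116
lean to +y (rad) -0.4116145974455321 y at z.045 -0.12585465689923983 z range 0.10588878630109466 0.14129678274746116
lean to +y (rad) 0.1790038265321016 y at z.045 -0.1621472609697481 z range 0.07015821033893488 0.10363481307086203
[[278.41134701 253.53061425]]
[[275.83397952 217.10496879]]
```

The rod's clean rows have a slope of about 0.042 px/px, against 0.071 for a true vertical. That puts it 0.01–0.03 rad short of straight up, consistent with y -0.1489 versus the shaft at -0.1477. One last nudge.

Emit:
jog_arm:
  targets:
    - [[0,0,0.0015,0,0,0,0],[0,0,0,0,0,0,0],[0,0,0,0,0,0,0],[0,0,0,0,0,0,0]]

```text
clock: 16.95
tool_pos: [0.4015, -0.1481, 0.1348]
tcp_rot: [0.005, -0.004, 1.0, -0.011]
force: [-0.0, -5.3, -0.6]
gripper_width: 0.01
```

```bash
python3 - <<'E'
from h import *
d=cam("side");c=cam("scene")
for n,(x0,y0,x1,y1),im in (("side",(306,192,327,204),d),("scene",(236,203,254,228),c)):
    t=cv2.resize(cv2.imread(f"pics/{n}0.png")[y0:y1,x0:x1],None,fx=10,fy=10,interpolation=2)
    r=cv2.matchTemplate(cv2.resize(im["pixels"][y0-8:y1+8,x0-8:x1+8,::-1].copy(),None,fx=10,fy=10,interpolation=2),t,5);q=cv2.minMaxLoc(r);print(n,q[1],np.array(q[3])/10-8)
P=[[(276.2+v*0),v] for v in ()]
g=c["pixels"].astype(float).mean(2)
for v in range(228,246,3): e=np.diff(g[v,272:286]); print(v,272+e.argmax()+.5,272+e.argmin()+.5)
s=bot.get_state();print(s["tool_pos"],s["force"],s["gripper_width"],s["clock"])
E
```

```text
side 0.8897152543067932 [ 0.7 -4.2]
scene 0.983709990978241 [-0.1  0. ]
228 284.5 280.5
231 277.5 280.5
234 276.5 274.5
237 276.5 280.5
240 276.5 280.5
243 277.5 281.5
[ 0.40143976 -0.14805961  0.13480031] [ 1.62069221 -5.12566396  0.10315706] 0.00996464652985154 17.05
```

```bash
python3 -c "
from station import bot
print(bot.close_job()); s=bot.get_state(); print(s['tool_pos'],s['force'],s['gripper_width'],s['clock'])"
```

```text
the job is handed in; nothing more can be done
None
the job is handed in; nothing more can be done
```

I tipped the pan by its bar to a tilt of about 1.86 and all four blanks went into the lift tray. I then set the pan back on its rest post and swung the cam lever up, and the gripper still holds the handle. The job was handed in at about 17 s.

**Last checks:**
- **Pan:** it is seated as at the start, within 0.1 px in the scene camera.
- **Blanks:** after the tip I could place four blanks in the tray, but only by combining two views, because a finger hid one blank in each. In the final view three are plainly visible, plus what looks like the fourth at the edge of the side view.
- **Lever:** the handle sits at y -0.1481 m against an estimated shaft at -0.1477 m, so it is about 0.004 rad short of straight up and not past it.
- **Forces:** wrist force readings at the end of moves stayed at about 8 N or less. The other bench items looked undisturbed in the pictures, but I did not measure them.

**Checks that disagreed or failed:**
- **Tray lift:** the side view showed a rise of 4.2 px against 4.5 px expected, within the measuring error.
- **Rod angle:** the automatic rod-angle fit picked up background and gave no usable angle. A rough slope taken by eye, before the last nudge, put the lever 0.01 to 0.03 rad short.
- **Shaft position:** a circle fit that assumed no slip put the shaft about 2 mm further on. I set it aside because the bar and handle grips agreed with each other.
- **Grip slip:** the bar and the handle both slid about 7 mm along the pads while turning. Both stayed gripped.

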